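# Twist the top section off a nested prop and lay it in the vee block

### The arm

A 6-joint arm with a two-finger parallel gripper is mounted at the origin on the work surface; the furniture and walls round the work are solid. World frame = base frame: x ahead of the robot, y to its left, z up, the work surface at z = 0. Lengths are in m, angles in rad, forces in N, time in s.
With the tool pointing down it reaches from about 0.425 to 1.125 m from the base axis. Payload 14.9 kg.
Tool frame: the origin (TCP) lies at the centre of the arm's flange, where the gripper is bolted on; the fingertips stand 191 mm ahead of it and the grasp point (between the pads) lies 172 mm ahead of it; z points along the fingers, y is the line along which they close (so a half turn about z gives the same grasp; the last joint's range is limited). The gripper opens to 91 mm and grips with 3 to 60 N. Pads are 32 mm wide; open, the fingers measure 118 mm over their backs; the gripper's body (76 mm by 178 mm) begins 60 mm behind the grasp point.
Start: joints at [-0.033, 0.379, 1.734, -0, 1.028, -0.033], TCP at [0.7, -0, 0.405] pointing down, gripper open.
Joint ranges: [-2.77, 2.77], [-0.74, 2.19], [0, 2.66], [-1.06, 4.2], [0.31, 2.87], [-3.08, 3.08]. Speed limits (rad/s): [1.89, 1.89, 2.39, 3.14, 3.14, 3.14].

### API

Orientations are given as a rotation vector (axis times angle).
In Python, from bench import arm gives the robot as it stands.
- The arm moves only by the tool step_arm, never from a script. Its argument "rows" is a list of rows, each an object of numbers: "tx", "ty", "tz": the shift along the tool's x, y, z as a fraction of full scale; "rx", "ry", "rz": the turn, a rotation vector about the tool's x, y, z as a fraction of full scale. In form: [{"tx": .., "ty": .., "tz": .., "rx": .., "ry": .., "rz": ..}, ...]. A call has 1 to 20 rows; each row is the pose to reach, as a shift and turn from the pose commanded when the call began, along the tool's axes at that moment, turning the shorter way round; what a row does not reach only later rows make up. Full scale, the value 1, is 150 mm for a shift and 360 degrees for a turn. A row lasts 1/8 s, in which the tool goes at most 62.5 mm and 10.7 degrees, less where a joint would pass 70% of its speed; a pose out of reach is approached as far as the arm can. A call with a number of a shift or a turn outside -1 to 1 is refused whole. A call with a gripper value outside its range is refused whole. "gripper" is the opening, from 0 (shut) to 1 (fully open), set as the call begins (left out, the last holds). The fingers move at their own pace and stop on an object; the grip force is fixed at half the most. Time passes only in rows, so rows that repeat a pose let the fingers close. It gives the time, the measured TCP pose, the force, the opening and the grip force at its end, in the units of the state.
- arm.observe(): the state, without advancing time (a new reading comes with each control period).
- arm.camera(name): name is "scene" or "side" or "wrist"; returns (picture, depth): 400x640x3 uint8, red, green, blue; 400x640 float32, m along the optical axis (not along the pixel's ray), 0 where there is no reading.
- arm.calibration(name): a dict with "fx", "fy", "cx", "cy" (pixels), "extrinsics" (4x4, takes a point from camera to world coordinates); the wrist camera has in their place "hand_eye" (4x4, takes a point from camera to tool coordinates, whose origin is the TCP and whose axes are the flange's). Camera axes: x right, y up, looking along -z (the intrinsics and any distortion apply to the point x, -y, -z); pixel columns grow to the right and rows downward; lengths in m; the calibration is good to about 2 mm. The wrist camera is an equidistant fisheye: a pixel r from the principal point sees the ray r / f radians off the axis. A picture is of the moment at which its call begins: read the wrist's pose just before it. calibration takes no time and is no camera call.
- arm.job_done(): hands the job in; it is judged then, once.
Trained networks look in the newest picture that a camera, given by its name, has taken for a name from the list of things; names that differ only in an ending like _2 or _b are one class to them, and where a whole thing is asked for, a point or a joint stands for the part that bears it (a point fixed in the world has none). Each returns a list of dicts, best first, with "score" (0 to 1); they miss things now and then, are a little off and sometimes report something else, mostly with a low value. They report only what shows in the picture. A call takes as long as a camera call. They do not tell look-alikes from the thing itself.
- arm.masks_of(thing, camera): "region" (400x640 bool, what is visible of it) and "xy" ([column, row] in pixels, amid what is visible of it).
The state is a dict: "t": time; "joints": joint angles; "joint_velocities": joint speeds; "tau": joint torques, N m; "position": TCP position; "ee_rot": TCP orientation; "contact_force": force on the tool from outside, world axes, zero at the start; "wrist_torque": the same for the moment, N m; "finger_gap": opening from 0.0 (shut) to 1.0 (fully open); "grasp_force": force on a finger pad.
Only numpy, scipy, OpenCV 4.12 (cv2) and the standard library are available. Lean on these libraries where they do the work, as an engineer would, in place of code of your own. Each camera call takes 0.05 s, during which the arm holds its last target. There are 200 camera calls.

### The job

Take the top section off the nested prop: raise it a little, twist it anticlockwise until its hooked slots come free of the pins and lift it clear, leaving the rest of the prop locked and standing as it is. Stand it upright on the bare platen and let go; then take a fresh hold and lay it gently on its side in the groove of the vee block, its middle over the block and either end foremost, ready for its slots to be filed. Leave the file, the tin of tips and the magnet where they lie.

Things in the scene. Friction and masses are not known exactly. Their poses are not given: they have to be found in the camera images.
- top_section: Top sleeve section of the prop, bare grey steel, dark nose, 104 mm long, 0.3 to 0.55 kg. Origin at the centre of its lower edge, z along its axis towards the nose. A round sleeve 60 mm in diameter and 70 mm tall (hollow for the lowest 38 mm, 50 mm inside), then a shoulder and a tapered nose 46 to 37 mm across and 34 mm tall, with a 7 mm cross pin along x, 57 mm long, 90 mm above the origin.
- slot_seat (a point): Seat of one of the two hooked slots in the top section's wall (the other is half a turn round). Seated, the pin ends of the section below lie in the seats; a straight pull is stopped after 10 mm and lifts that section too. To free it: raise it 5 to 10 mm (best 7.5), turn it 40 degrees (35 to 45) anticlockwise seen from above, lift straight; it is clear after 36 mm. Loose fit, held by weight.
- top_grip (a point): A good height to grip the top section: on its axis, 58 mm above its origin (its round sleeve may be held anywhere). Its nose reaches 46 mm beyond this point along the axis. Held here aslant at 45 degrees, half a roll of the tool about its own axis brings the section from upright to level.
- top_section_balance (a point): The middle of the top section: the point on its axis 53 mm above its origin, about its centre of mass. Axes as top_section.
- middle_section: The section below, of the same shape and size, locked in the same way on the nose of the prop's foot; it must stay there. Origin at the centre of its lower edge, z up. The top section's origin is 70 mm above this one.
- prop_foot: Fixed foot of the prop: a flange 94 mm in diameter on the platen and a stub 60 mm in diameter, shoulder 72 mm above the platen, with nose and pins like the sections'. Origin on the platen, z up, x along its pins. The whole prop is 246 mm tall. A toggle clamp (178 mm high) stands beyond it, a vise (168 mm) to its right.
- vee_block: Loose steel vee block, 50 x 64 x 45 mm, 0.92 kg. Origin at the centre of its underside, z up. The 90-degree groove runs along its x axis, 50 mm long, open at both ends; groove bottom 22.5 mm, block top 45 mm above the origin, mouth 47 mm wide. A section lying in it has its axis 65 mm above the origin, so keep fingertips less than 20 mm below that axis.
- bare_patch (a point): A point on the platen in the middle of a bare patch some 140 mm across, where the section can be stood. The platen's top is at z = 0.
- file: A half-round file with a wooden handle, 332 mm long, lying to the left. Origin at the middle of its length, on the platen; y along it towards the handle.
- tip_tin: A round open tin with contact tips, 74 mm in diameter and 22 mm tall. Origin at the centre of its underside.
- weld_magnet: A welding magnet, 26 x 87 x 19 mm, lying beyond the vee block. Origin at the centre of its underside, y along its length.
Things that resemble listed ones, but are neither listed nor needed, are in the scene too. Leave any green look-alike of the top_section alone.

How it is judged:
On the way, in this order (a step that is already met when the one before it is completed fails the run):
1. the top section has been twisted free and lifted clear of the section below (z of top_section in the frame of middle_section above 0.106 m and distance of middle_section from where it was at the start of the episode below 0.01 m), for 0.1 s.
2. the section stands upright on the platen, away from the prop, and has been let go (height (world z) of top_section below 0.005 m and angle between top_section's own z axis and vertical below 0.08 rad and horizontal distance between top_section and prop_foot above 0.07 m and linear speed of top_section below 0.02 m/s and contact force between the fingers and top_section below 0.1 N), for 0.2 s.
At the end, for the whole second after the job is handed in: The section lies released and still in the vee block's groove: axis along it within 0.1 rad, centred within 5 mm, resting on both flanks, its middle within 18 mm of the block's middle. The block stands flat on the platen; the middle section is still locked on the prop's foot (angle between the z axis of top_section and the x axis of vee_block, either way round below 0.1 rad and x of top_section_balance in the frame of vee_block between -0.018 and 0.018 m and y of top_section_balance in the frame of vee_block between -0.005 and 0.005 m and z of top_section_balance in the frame of vee_block between 0.06 and 0.069 m and angle between each of vee_block, middle_section's own z axis and vertical below 0.06 rad and linear speed of top_section below 0.02 m/s and height (world z) of vee_block below 0.006 m and distance between middle_section and prop_foot below 0.076 m and angle between the x axis of middle_section and the x axis of prop_foot, either way round below 0.2 rad); the robot touches nothing.
It fails at once if the rest of the prop is pulled up, or turned out of its lock, with the top section (distance of middle_section from where it was at the start of the episode above 0.015 m or angle between the x axis of middle_section and the x axis of prop_foot, either way round above 0.35 rad).
It fails at once if the section is dropped into or forced against the vee block (over 50 N) (contact force between top_section and vee_block above 50 N).
It fails at once if the file, the tin or the magnet is pushed away by more than 30 mm (distance of any of file, tip_tin, weld_magnet from where it was at the start of the episode above 0.03 m).
It also fails if it takes over 54 s, if anything falls off the work surface, if the arm or the gripper's body presses on something with over 40 N, if the wrist force passes 120 N, or if a joint passes its speed limit or range.

## Working session

There is one attempt and no reset: what is moved stays moved. The work goes in short steps, Python scripts to look and compute and a tool call to move; the robot and the scene stay as the last step left them, time stands still between calls to the robot, and variables do not carry over. Pictures are saved under pics/ and viewed, at most 10 in all, crops included, and the job is handed in when it is done.

Besides the shell and the picture viewer there is one more tool, called after "Request:" as name(argument=value, ...) on one line, values as JSON. step_arm: Moves the arm, as the interface text tells. Shift numbers are shares of 150 mm and turn numbers shares of 360 degrees, none past 1 either way. Its arguments: {"type":"object","properties":{"rows":{"type":"array","items":{"type":"object","properties":{"tx":{"type":"number","minimum":-1,"maximum":1},"ty":{"type":"number","minimum":-1,"maximum":1},"tz":{"type":"number","minimum":-1,"maximum":1},"rx":{"type":"number","minimum":-1,"maximum":1},"ry":{"type":"number","minimum":-1,"maximum":1},"rz":{"type":"number","minimum":-1,"maximum":1}}}},"gripper":{"type":"number"}},"required":["rows"]}

```bash
ls; mkdir -p pics; cat > h.py <<'E'
import numpy as np, cv2
from scipy.spatial.transform import Rotation as R
from bench import arm
def cloud(cam, depth, mask=None):
    c=arm.calibration(cam); m=depth>0
    if mask is not None: m=m&mask
    v,u=np.nonzero(m); d=depth[v,u]
    P=np.c_[(u-c["cx"])/c["fx"]*d,-(v-c["cy"])/c["fy"]*d,-d]
    E=np.array(c["extrinsics"]); return P@E[:3,:3].T+E[:3,3],np.c_[u,v]
E
python3 - <<'E'
from h import *
print(arm.observe()); 
ims=[]
for cam in("scene","side"):
    im,d=arm.camera(cam); np.savez(f"/tmp/{cam}.npz",im=im,d=d); ims.append(im)
    c=arm.calibration(cam); print(cam,{k:np.round(v,3).tolist() for k,v in c.items()})
    cv2.imwrite(f"pics/{cam}0.png",im[...,::-1])
    for t in("top_section","middle_section","prop_foot","vee_block","file","tip_tin","weld_magnet"):
        for r in arm.masks_of(t,cam)[:3]:
            P,_=cloud(cam,d,r["region"])
            print(t,round(r["score"],2),np.round(r["xy"]),r["region"].sum(), np.round(np.percentile(P,[2,50,98],axis=0),3).tolist() if len(P) else None)
E
```

```text
pics
{'t': 0.0, 'joints': array([-3.32992546e-02,  3.79430244e-01,  1.73476412e+00, -2.18284242e-05,
        1.02851650e+00, -3.32630872e-02]), 'joint_velocities': array([ 0.00010153, -0.00048386, -0.00140261,  0.00048079, -0.00026995,
        0.00015892]), 'tau': array([ 6.45993277e-04, -7.63727903e+01, -4.34372771e+01,  6.49972307e-02,
        4.23743343e-02, -1.55693674e-04]), 'position': array([ 6.99818758e-01, -5.94537200e-07,  4.04081232e-01]), 'ee_rot': array([-2.22090057e+00, -2.22084529e+00,  1.22112780e-03]), 'contact_force': array([-0.35066868,  0.07394087, -0.39213019]), 'wrist_torque': array([-0.00749169, -0.04114828,  0.06802357]), 'grasp_force': 0.0, 'finger_gap': 0.999241482961782}
scene {'fx': 396.255, 'fy': 396.255, 'cx': 317.71, 'cy': 195.444, 'extrinsics': [[-0.839, 0.323, -0.437, 0.074], [-0.543, -0.509, 0.668, 0.884], [-0.006, 0.798, 0.603, 0.68], [0.0, 0.0, 0.0, 1.0]]}
top_section 0.75 [404. 233.] 1039 [[0.257, 0.181, 0.002], [0.281, 0.216, 0.067], [0.312, 0.227, 0.104]]
top_section 0.64 [367. 152.] 952 [[0.397, 0.118, 0.148], [0.418, 0.151, 0.207], [0.449, 0.1
[... 1133 characters left out ...]
le_section 0.82 [316. 253.] 542 [[0.398, 0.099, 0.071], [0.422, 0.106, 0.112], [0.454, 0.129, 0.146]]
prop_foot 0.72 [319. 279.] 751 [[0.386, 0.095, 0.007], [0.425, 0.107, 0.023], [0.47, 0.154, 0.073]]
vee_block 0.77 [337. 197.] 383 [[0.507, 0.374, 0.004], [0.535, 0.413, 0.034], [0.565, 0.439, 0.046]]
vee_block 0.33 [380. 300.] 639 [[0.518, -0.009, -0.001], [0.553, 0.028, 0.01], [0.588, 0.072, 0.022]]
file 0.85 [300. 181.] 640 [[0.284, 0.491, -0.001], [0.448, 0.511, 0.009], [0.596, 0.529, 0.024]]
tip_tin 0.57 [380. 301.] 604 [[0.525, -0.009, -0.001], [0.556, 0.03, 0.009], [0.589, 0.064, 0.022]]
weld_magnet 0.5 [390. 229.] 298 [[0.607, 0.24, -0.0], [0.646, 0.266, 0.016], [0.675, 0.29, 0.021]]
```

View pics/scene0.png

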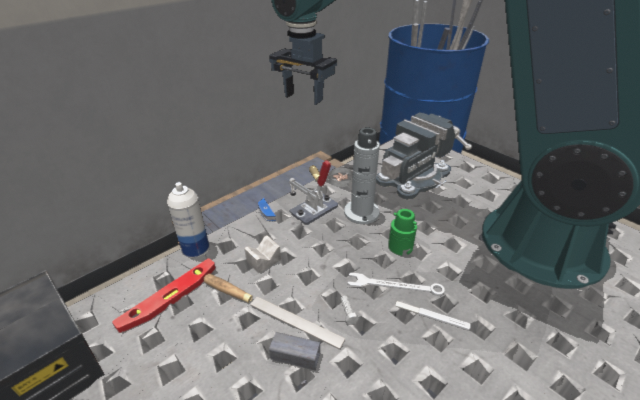

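View pics/side0.png

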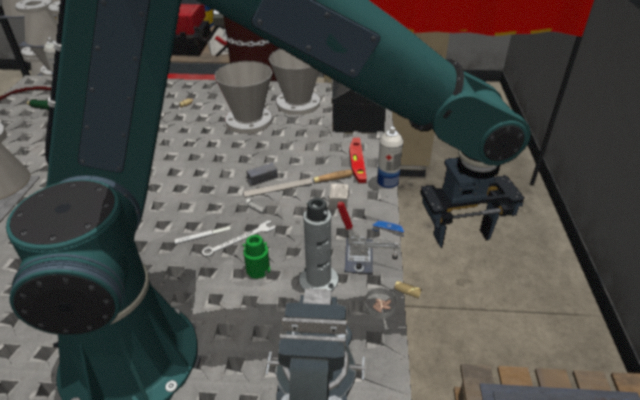

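The scene view shows the prop at about (365,170), with the green look-alike at (403,232) beside it. The vee block is at (263,250), the file at (275,315), and the magnet is probably the blue thing at (265,207). The side view has the prop at (318,240) and the vee block at (338,192).

```bash
cat > m.py <<'E'
from h import *
from scipy.optimize import least_squares
A=[]
for cam in("scene","side"):
    z=np.load(f"/tmp/{cam}.npz"); P,uv=cloud(cam,z["d"]); C=z["im"][uv[:,1],uv[:,0]]; A.append((P,C))
# prop circle
for n,(P,C) in zip(("scene","side"),A):
    for lo,hi in((.08,.138),(.145,.205)):
        Q=P[(P[:,2]>lo)&(P[:,2]<hi)&(np.hypot(P[:,0]-.425,P[:,1]-.13)<.045)]
        f=lambda p:np.hypot(Q[:,0]-p[0],Q[:,1]-p[1])-.03
        s=least_squares(f,[.425,.13],loss="soft_l1",f_scale=.001); print(n,lo,len(Q),s.x.round(4),np.median(abs(s.fun)).round(4))
    Q=P[(np.hypot(P[:,0]-.425,P[:,1]-.13)<.04)]; print("top z",np.percentile(Q[:,2],99.5))
    V=P[(abs(P[:,0]-.535)<.06)&(abs(P[:,1]-.412)<.06)]
    T=V[(V[:,2]>.041)&(V[:,2]<.05)]; r=cv2.minAreaRect((T[:,:2]*1000).astype(np.float32)); print("vee",len(T),r, np.median(T[:,2]))
# top-down mosaic 1mm->1.5px ; x up, y left
S=900; x0,x1,y0,y1=.2,.75,-.1,.6
W=int((y1-y0)*S);H=int((x1-x0)*S)
img=np.zeros((H,W,3),np.uint8)
for P,C in A:
    m=(P[:,0]>x0)&(P[:,0]<x1)&(P[:,1]>y0)&(P[:,1]<y1)&(P[:,2]<.26)
    P,C=P[m],C[m]; o=np.argsort(P[:,2]);P,C=P[o],C[o]
    for p,c in zip(P,C): 
        k=c[::-1].tolist()
        if p[2]>.012: k=[int(k[0]*.5),int(k[1]*.5),min(255,80+int(k[2]*.7))]
        cv2.circle(img,(int((y1-p[1])*S),int((x1-p[0])*S)),2,k,-1)
for i in range(2,8): cv2.putText(img,f"x{i/10}",(0,int((x1-i/10)*S)),0,.4,(0,255,255)); cv2.line(img,(0,int((x1-i/10)*S)),(W,int((x1-i/10)*S)),(0,255,255),1)
for j in range(-1,7): cv2.putText(img,f"y{j/10}",(int((y1-j/10)*S),10),0,.4,(0,255,0)); cv2.line(img,(int((y1-j/10)*S),0),(int((y1-j/10)*S),H),(0,255,0),1)
cv2.imwrite("pics/top0.png",img)
E
python3 m.py; ls -la pics
```

```text
scene 0.08 430 [0.4272 0.1317] 0.0007
scene 0.145 523 [0.4272 0.1315] 0.0008
top z 0.24574200421751285
vee 165 ((536.821044921875, 412.20562744140625), (64.21857452392578, 51.955848693847656), 74.28690338134766) 0.04341903100181321
side 0.08 431 [0.4281 0.1314] 0.0008
side 0.145 527 [0.4278 0.1315] 0.0008
top z 0.2461690027171854
vee 97 ((536.8599243164062, 408.43853759765625), (69.5373764038086, 48.20956802368164), 73.96347045898438) 0.043537592421149074
total 1156
drwxr-xr-x 2 agent agent   4096 Nov 29 19:45 .
drwxr-xr-x 3 agent agent   4096 Nov 29 19:45 ..
-rw-r--r-- 1 agent agent 356923 Nov 29 19:44 scene0.png
-rw-r--r-- 1 agent agent 399328 Nov 29 19:44 side0.png
-rw-r--r-- 1 agent agent 411800 Nov 29 19:45 top0.png
```

View pics/top0.png

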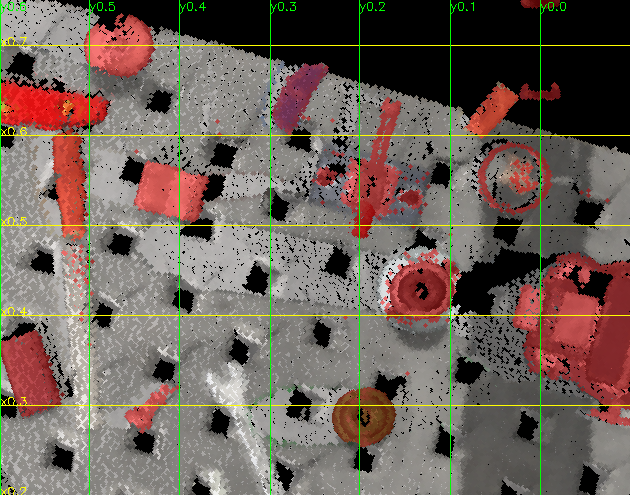

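The top-down map puts the prop axis at (0.4275, 0.1315), with the green decoy at (0.29, 0.195). The vee block is at (0.537, 0.411), its groove along azimuth −16°. The platen is bare around (0.41, 0.278).

Request:
step_arm(rows=[{"tx": 0.4, "ty": -0.4, "tz": -0.44}, {"tx": 0.877, "ty": -0.8, "tz": -0.44}, {"tx": 0.877, "ty": -1, "tz": -0.44}, {"tx": 0.877, "ty": -1, "tz": -0.44}, {"tx": 0.877, "ty": -1, "tz": -0.44}], gripper=1)

```text
$.rows[0]: bad value
```

Request:
step_arm(rows=[{"ty": -0.4}, {"ty": -0.8}, {"ty": -0.817}, {"ty": -0.817}, {"ty": -0.817}])

```text
$.rows[0]: bad value
```

```bash
cat >> h.py <<'E'
def fish(cam,depth,mask=None):
    c=arm.calibration("wrist"); s=arm.observe()
    return None
def wristcloud(s,im,depth):
    c=arm.calibration("wrist"); v,u=np.nonzero(depth>0); d=depth[v,u]
    a=(u-c["cx"])/c["fx"]; b=(v-c["cy"])/c["fy"]; th=np.hypot(a,b); k=np.where(th>1e-9,np.tan(th)/np.maximum(th,1e-9),1)
    ok=th<1.4
    P=np.c_[a*k*d,-b*k*d,-d][ok]; E=np.array(c["hand_eye"]); P=P@E[:3,:3].T+E[:3,3]
    return R.from_rotvec(s["ee_rot"]).apply(P)+s["position"], np.c_[u,v][ok]
def log():
    s=arm.observe(); open("log.txt","a").write(" ".join(map(str,[*s["joints"],*s["position"],*s["ee_rot"]]))+"\n"); return s
E
python3 - <<'E'
from h import *
from scipy.optimize import least_squares
s=log(); im,d=arm.camera("wrist"); cv2.imwrite("pics/w1.png",im[...,::-1])
print(s["t"],s["position"].round(4),s["ee_rot"].round(3),s["joints"].round(3))
P,_=wristcloud(s,im,d)
Q=P[np.hypot(P[:,0]-.4275,P[:,1]-.1315)<.045]
print(len(Q),np.percentile(Q[:,2],[1,50,90,99]))
for lo,hi in((.13,.205),(.2,.213)):
    q=Q[(Q[:,2]>lo)&(Q[:,2]<hi)]
    if len(q)>20:
        r=np.hypot(q[:,0]-.4275,q[:,1]-.1315); q=q[r>.02]
        print(lo,len(q),cv2.minEnclosingCircle((q[:,:2]*1000).astype(np.float32)),q.mean(0))
E
```

```text
0.8 [ 0.7    -0.      0.4047] [-2.221 -2.221  0.   ] [-0.033  0.379  1.734  0.     1.029 -0.033]
8728 [-0.03206928  0.1412071   0.21117227  0.2282274 ]
0.13 3174 ((429.4104309082031, 130.85537719726562), 30.37602424621582) [0.450753   0.12692276 0.17025861]
0.2 1127 ((429.54229736328125, 131.8838348388672), 30.735774993896484) [0.44644497 0.12775645 0.20792258]
```

Request:
step_arm(rows=[{"tx": 0.4, "ty": -0.4, "tz": -0.44, "rx": 0, "ry": 0, "rz": 0}, {"tx": 0.877, "ty": -0.8, "tz": -0.44, "rx": 0, "ry": 0, "rz": 0}, {"tx": 0.877, "ty": -1, "tz": -0.44, "rx": 0, "ry": 0, "rz": 0}, {"tx": 0.877, "ty": -1, "tz": -0.44, "rx": 0, "ry": 0, "rz": 0}, {"tx": 0.877, "ty": -1, "tz": -0.44, "rx": 0, "ry": 0, "rz": 0}], gripper=1)

```text
t: 1.48
position: [0.5489, 0.1324, 0.4715]
ee_rot: [2.219, 2.223, 0.001]
contact_force: [0.4, 0.0, -1.0]
finger_gap: 0.998
grasp_force: 0.0
```

Request:
step_arm(rows=[{"tx": 0, "ty": -0.4, "tz": 0, "rx": 0, "ry": 0, "rz": 0}, {"tx": 0, "ty": -0.8, "tz": 0, "rx": 0, "ry": 0, "rz": 0}, {"tx": 0, "ty": -0.81, "tz": 0, "rx": 0, "ry": 0, "rz": 0}, {"tx": 0, "ty": -0.81, "tz": 0, "rx": 0, "ry": 0, "rz": 0}, {"tx": 0, "ty": -0.81, "tz": 0, "rx": 0, "ry": 0, "rz": 0}])

```text
t: 2.1
position: [0.4297, 0.1314, 0.4708]
ee_rot: [2.222, 2.221, 0.0]
contact_force: [0.4, 0.5, -0.3]
finger_gap: 0.997
grasp_force: 0.0
```

```bash
python3 - <<'E'
from h import *
s=log(); im,d=arm.camera("wrist"); cv2.imwrite("pics/w2.png",im[...,::-1])
print(s["t"],s["position"].round(4),s["ee_rot"].round(3),s["joints"].round(3),s["contact_force"].round(1))
P,_=wristcloud(s,im,d)
Q=P[np.hypot(P[:,0]-.4285,P[:,1]-.1315)<.045]
print(len(Q),np.percentile(Q[:,2],[1,50,90,99]))
q=Q[(Q[:,2]>.2)&(Q[:,2]<.214)]; print(len(q),cv2.minEnclosingCircle((q[:,:2]*1000).astype(np.float32)))
E
```

```text
2.1 [0.4297 0.1314 0.4708] [2.222 2.221 0.   ] [ 0.245 -0.123  2.174 -0.     1.09   0.246] [ 0.4  0.5 -0.3]
35447 [0.01002863 0.39404019 0.40855662 0.41155845]
1253 ((427.0475158691406, 131.35333251953125), 30.41798973083496)
```

Request:
step_arm(rows=[{"tx": 0, "ty": 0, "tz": 0.3, "rx": 0, "ry": 0, "rz": 0}, {"tx": 0, "ty": 0, "tz": 0.55, "rx": 0, "ry": 0, "rz": 0}, {"tx": 0, "ty": 0, "tz": 0.673, "rx": 0, "ry": 0, "rz": 0}, {"tx": 0, "ty": 0, "tz": 0.673, "rx": 0, "ry": 0, "rz": 0}, {"tx": 0, "ty": 0, "tz": 0.673, "rx": 0, "ry": 0, "rz": 0}])

```text
t: 2.78
position: [0.4292, 0.1316, 0.3705]
ee_rot: [2.221, 2.221, 0.001]
contact_force: [-0.1, 0.0, 0.2]
finger_gap: 1.002
grasp_force: 0.0
```

Request:
step_arm(rows=[{"tx": 0, "ty": 0, "tz": 0, "rx": 0, "ry": 0, "rz": 0}, {"tx": 0, "ty": 0, "tz": 0, "rx": 0, "ry": 0, "rz": 0}, {"tx": 0, "ty": 0, "tz": 0, "rx": 0, "ry": 0, "rz": 0}, {"tx": 0, "ty": 0, "tz": 0, "rx": 0, "ry": 0, "rz": 0}, {"tx": 0, "ty": 0, "tz": 0, "rx": 0, "ry": 0, "rz": 0}, {"tx": 0, "ty": 0, "tz": 0, "rx": 0, "ry": 0, "rz": 0}], gripper=0.5)

```text
t: 3.52
position: [0.4285, 0.1316, 0.3699]
ee_rot: [-2.221, -2.221, 0.0]
contact_force: [-4.1, 0.4, 5.2]
finger_gap: 0.655
grasp_force: 30.0
```

Request:
step_arm(rows=[{"tx": 0, "ty": 0, "tz": -0.025, "rx": 0, "ry": 0, "rz": 0}, {"tx": 0, "ty": 0, "tz": -0.05, "rx": 0, "ry": 0, "rz": 0}, {"tx": 0, "ty": 0, "tz": -0.05, "rx": 0, "ry": 0, "rz": 0}, {"tx": 0, "ty": 0, "tz": -0.05, "rx": 0, "ry": 0, "rz": 0}])

```text
t: 4.03
position: [0.4285, 0.1315, 0.3772]
ee_rot: [-2.221, -2.221, 0.0]
contact_force: [-0.7, 0.0, -5.7]
finger_gap: 0.655
grasp_force: 30.0
```

Request:
step_arm(rows=[{"tx": 0, "ty": 0, "tz": 0, "rx": 0, "ry": 0, "rz": -0.015}, {"tx": 0, "ty": 0, "tz": 0, "rx": 0, "ry": 0, "rz": -0.03}, {"tx": 0, "ty": 0, "tz": 0, "rx": 0, "ry": 0, "rz": -0.045}, {"tx": 0, "ty": 0, "tz": 0, "rx": 0, "ry": 0, "rz": -0.06}, {"tx": 0, "ty": 0, "tz": 0, "rx": 0, "ry": 0, "rz": -0.075}, {"tx": 0, "ty": 0, "tz": 0, "rx": 0, "ry": 0, "rz": -0.09}, {"tx": 0, "ty": 0, "tz": 0, "rx": 0, "ry": 0, "rz": -0.105}, {"tx": 0, "ty": 0, "tz": 0, "rx": 0, "ry": 0, "rz": -0.111}, {"tx": 0, "ty": 0, "tz": 0, "rx": 0, "ry": 0, "rz": -0.111}, {"tx": 0, "ty": 0, "tz": 0, "rx": 0, "ry": 0, "rz": -0.111}])

```text
t: 5.28
position: [0.4285, 0.1315, 0.3772]
ee_rot: [-1.33, -2.846, 0.0]
contact_force: [-0.9, 0.7, -4.5]
finger_gap: 0.655
grasp_force: 30.0
```

```bash
python3 - <<'E'
from h import *
s=log(); print({k:np.round(v,3).tolist() for k,v in s.items()})
for cam in("scene","side"):
    im,d=arm.camera(cam); np.savez(f"/tmp/{cam}1.npz",im=im,d=d)
cv2.imwrite("pics/c1.png",cv2.resize(im[180:310,250:400,::-1],None,fx=4,fy=4,interpolation=2))
E
```

```text
{'t': 5.275, 'joints': [0.246, 0.01, 2.244, -0.0, 0.887, -0.451], 'joint_velocities': [-0.001, -0.002, -0.001, 0.001, 0.0, -0.002], 'tau': [-0.002, -41.899, -40.944, 0.042, 0.067, -0.02], 'position': [0.428, 0.132, 0.377], 'ee_rot': [-1.33, -2.846, 0.0], 'contact_force': [-0.901, 0.705, -4.48], 'wrist_torque': [0.054, -0.055, 0.001], 'grasp_force': 29.997, 'finger_gap': 0.655}
```

View pics/c1.png

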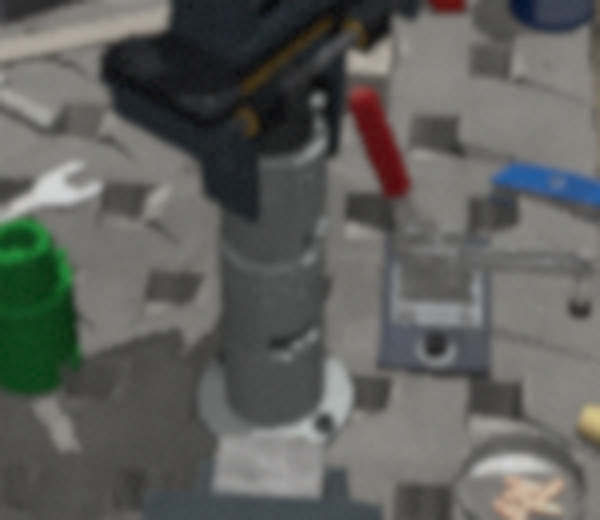

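The crop shows the top section in the gripper at about (270,195), turned, with the middle section below it at (275,340) undisturbed. The force reading matches the top section alone. Next, a slow lift to check it.

Request:
step_arm(rows=[{"tx": 0, "ty": 0, "tz": -0.03, "rx": 0, "ry": 0, "rz": 0}, {"tx": 0, "ty": 0, "tz": -0.06, "rx": 0, "ry": 0, "rz": 0}, {"tx": 0, "ty": 0, "tz": -0.06, "rx": 0, "ry": 0, "rz": 0}])

```text
t: 5.75
position: [0.4287, 0.1316, 0.3868]
ee_rot: [1.329, 2.846, 0.001]
contact_force: [-0.2, 0.5, -4.7]
finger_gap: 0.655
grasp_force: 30.0
```

Request:
step_arm(rows=[{"tx": 0, "ty": 0, "tz": -0.08, "rx": 0, "ry": 0, "rz": 0}, {"tx": 0, "ty": 0, "tz": -0.2, "rx": 0, "ry": 0, "rz": 0}, {"tx": 0, "ty": 0, "tz": -0.4, "rx": 0, "ry": 0, "rz": 0}, {"tx": 0, "ty": 0, "tz": -0.55, "rx": 0, "ry": 0, "rz": 0}, {"tx": 0, "ty": 0, "tz": -0.55, "rx": 0, "ry": 0, "rz": 0}])

```text
t: 6.38
position: [0.4288, 0.1316, 0.4707]
ee_rot: [1.328, 2.844, 0.004]
contact_force: [0.3, 0.2, -5.0]
finger_gap: 0.653
grasp_force: 30.0
```

```bash
python3 - <<'E'
from h import *
s=log(); print(s["position"],s["ee_rot"],s["contact_force"],s["joints"].round(3))
P,_=cloud("scene",arm.camera("scene")[1])
Q=P[np.hypot(P[:,0]-.4285,P[:,1]-.1315)<.035]; print("z hist",np.histogram(Q[:,2],np.arange(.06,.4,.02)))
Q=Q[(Q[:,2]>.21)]; print("min z of lifted",np.percentile(Q[:,2],[0,1,2,5]))
M=R.from_rotvec(s["ee_rot"]).as_matrix(); print("to patch, frac:",M.T@(np.array([.41,.278,s["position"][2]])-s["position"])/.15)
E
```

```text
[0.42877019 0.13159612 0.47065652] [1.3276193  2.84428781 0.00351118] [ 0.33021223  0.21164411 -4.98350388] [ 0.246 -0.125  2.177  0.     1.087 -0.452]
z hist (array([165, 128, 164, 166, 189, 210,   0,   0,   0, 130, 207, 230, 295,
       249, 167,  71]), array([0.06, 0.08, 0.1 , 0.12, 0.14, 0.16, 0.18, 0.2 , 0.22, 0.24, 0.26,
       0.28, 0.3 , 0.32, 0.34, 0.36, 0.38]))
min z of lifted [0.24162574 0.24533156 0.24802474 0.2586728 ]
to patch, frac: [8.28515182e-01 5.30893229e-01 4.32041475e-04]
```

Request:
step_arm(rows=[{"tx": 0.3, "ty": 0.2, "tz": 0, "rx": 0, "ry": 0, "rz": 0}, {"tx": 0.6, "ty": 0.4, "tz": 0, "rx": 0, "ry": 0, "rz": 0}, {"tx": 0.83, "ty": 0.53, "tz": 0.1, "rx": 0, "ry": 0, "rz": 0}, {"tx": 0.83, "ty": 0.53, "tz": 0.5, "rx": 0, "ry": 0, "rz": 0}, {"tx": 0.83, "ty": 0.53, "tz": 0.85, "rx": 0, "ry": 0, "rz": 0}, {"tx": 0.83, "ty": 0.53, "tz": 1, "rx": 0, "ry": 0, "rz": 0}, {"tx": 0.83, "ty": 0.53, "tz": 1, "rx": 0, "ry": 0, "rz": 0}])

```text
t: 7.3
position: [0.4087, 0.2776, 0.3164]
ee_rot: [-1.327, -2.844, 0.007]
contact_force: [-0.7, 0.9, -4.2]
finger_gap: 0.653
grasp_force: 30.0
```

Request:
step_arm(rows=[{"tx": 0, "ty": 0, "tz": 0.25, "rx": 0, "ry": 0, "rz": 0}, {"tx": 0, "ty": 0, "tz": 0.45, "rx": 0, "ry": 0, "rz": 0}, {"tx": 0, "ty": 0, "tz": 0.54, "rx": 0, "ry": 0, "rz": 0}, {"tx": 0, "ty": 0, "tz": 0.57, "rx": 0, "ry": 0, "rz": 0}, {"tx": 0, "ty": 0, "tz": 0.57, "rx": 0, "ry": 0, "rz": 0}, {"tx": 0, "ty": 0, "tz": 0.57, "rx": 0, "ry": 0, "rz": 0}])

```text
t: 8.05
position: [0.4098, 0.2782, 0.2342]
ee_rot: [1.328, 2.846, 0.002]
contact_force: [0.5, -0.3, -5.4]
finger_gap: 0.653
grasp_force: 30.0
```

Request:
step_arm(rows=[{"tx": 0, "ty": 0, "tz": 0.013, "rx": 0, "ry": 0, "rz": 0}, {"tx": 0, "ty": 0, "tz": 0.019, "rx": 0, "ry": 0, "rz": 0}, {"tx": 0, "ty": 0, "tz": 0.019, "rx": 0, "ry": 0, "rz": 0}])

```text
t: 8.43
position: [0.4095, 0.278, 0.2304]
ee_rot: [-1.329, -2.847, 0.0]
contact_force: [-0.2, -0.4, -4.7]
finger_gap: 0.648
grasp_force: 30.0
```

Request:
step_arm(rows=[{"tx": 0, "ty": 0, "tz": 0.005, "rx": 0, "ry": 0, "rz": 0}, {"tx": 0, "ty": 0, "tz": 0.008, "rx": 0, "ry": 0, "rz": 0}, {"tx": 0, "ty": 0, "tz": 0.008, "rx": 0, "ry": 0, "rz": 0}])

```text
t: 8.8
position: [0.4095, 0.278, 0.2292]
ee_rot: [-1.329, -2.847, 0.0]
contact_force: [0.1, -0.4, -4.7]
finger_gap: 0.651
grasp_force: 30.0
```

Request:
step_arm(rows=[{"tx": 0, "ty": 0, "tz": 0.006, "rx": 0, "ry": 0, "rz": 0}, {"tx": 0, "ty": 0, "tz": 0.01, "rx": 0, "ry": 0, "rz": 0}, {"tx": 0, "ty": 0, "tz": 0.01, "rx": 0, "ry": 0, "rz": 0}])

```text
t: 9.18
position: [0.4095, 0.278, 0.228]
ee_rot: [-1.329, -2.847, 0.0]
contact_force: [-2.2, -2.2, 3.4]
finger_gap: 0.652
grasp_force: 30.0
```

Request:
step_arm(rows=[{"tx": 0, "ty": 0, "tz": 0, "rx": 0, "ry": 0, "rz": 0}, {"tx": 0, "ty": 0, "tz": 0, "rx": 0, "ry": 0, "rz": 0}, {"tx": 0, "ty": 0, "tz": 0, "rx": 0, "ry": 0, "rz": 0}, {"tx": 0, "ty": 0, "tz": 0, "rx": 0, "ry": 0, "rz": 0}, {"tx": 0, "ty": 0, "tz": 0, "rx": 0, "ry": 0, "rz": 0}], gripper=1)

```text
t: 9.8
position: [0.4095, 0.278, 0.2277]
ee_rot: [1.329, 2.847, 0.0]
contact_force: [0.3, -0.4, -0.4]
finger_gap: 0.998
grasp_force: 0.0
```

Request:
step_arm(rows=[{"tx": 0, "ty": 0, "tz": -0.15, "rx": 0, "ry": 0, "rz": 0}, {"tx": 0, "ty": 0, "tz": -0.5, "rx": 0, "ry": 0, "rz": 0}, {"tx": 0, "ty": 0, "tz": -0.9, "rx": 0, "ry": 0, "rz": 0}, {"tx": 0, "ty": 0, "tz": -1, "rx": 0, "ry": 0, "rz": 0}])

```text
t: 10.3
position: [0.41, 0.2784, 0.3813]
ee_rot: [1.327, 2.844, 0.007]
contact_force: [-0.6, -0.1, 0.1]
finger_gap: 1.003
grasp_force: 0.0
```

```bash
python3 - <<'E'
from h import *
from scipy.optimize import least_squares
s=log(); print(s["t"],s["position"].round(4),s["ee_rot"].round(3),s["joints"].round(3))
im,d=arm.camera("wrist"); P,_=wristcloud(s,im,d)
Q=P[np.hypot(P[:,0]-.41,P[:,1]-.278)<.06]; q=Q[(Q[:,2]>.06)&(Q[:,2]<.078)]; print("wrist",len(q),cv2.minEnclosingCircle((q[:,:2]*1000).astype(np.float32)))
V=P[(abs(P[:,0]-.537)<.06)&(abs(P[:,1]-.411)<.06)&(P[:,2]>.04)&(P[:,2]<.052)]
print("vee wrist",len(V),cv2.minAreaRect((V[:,:2]*1000).astype(np.float32)) if len(V)>9 else 0)
for cam in("scene","side"):
    im,d=arm.camera(cam); P,_=cloud(cam,d); cv2.imwrite(f"pics/{cam}2.png",im[...,::-1])
    Q=P[(P[:,2]>.012)&(P[:,2]<.066)&(np.hypot(P[:,0]-.41,P[:,1]-.278)<.045)]
    f=lambda p:np.hypot(Q[:,0]-p[0],Q[:,1]-p[1])-.03
    r=least_squares(f,[.41,.278],loss="soft_l1",f_scale=.001); print(cam,len(Q),r.x.round(4))
print(open("log.txt").read())
E
```

```text
10.3 [0.41   0.2784 0.3813] [1.327 2.844 0.007] [ 0.549  0.086  2.155  0.     0.895 -0.148]
wrist 915 ((408.8046875, 277.55780029296875), 30.40974998474121)
vee wrist 793 ((536.5665893554688, 410.205810546875), (65.02384185791016, 51.32852554321289), 74.92096710205078)
scene 393 [0.4092 0.278 ]
side 237 [0.4107 0.2772]
-0.033294700306952654 0.37891635925627093 1.734220883176357 2.3101427938701278e-05 1.0285196189014594 -0.03328613885666964 0.7000052473714853 -6.168417597696257e-07 0.4047099586501326 -2.221421507507366 -2.221376003394217 4.620577590350286e-05
0.24494760684605946 -0.12290407804731453 2.1744390079238993 -3.046136944297777e-05 1.0899731062724425 0.2455455981531028 0.42974053448793037 0.13143568692463845 0.4708117388985785 2.2220427646608516 2.2207456841267654 9.217422345893965e-05
0.24585209322890186 0.010431958804170319 2.2443888603499063 -3.1687010467891355e-05 0.8868807129123676 -0.4506682965314601 0.4284899481188372 0.13154059172300295 0.3772067130540541 -1.329930211297475 -2.8461301371120227 0.0001378587336061171
0.2458115787261556 -0.12499259951354752 2.176553648320894 2.724643371942608e-05 1.0865143635250902 -0.451578523534698 0.42877019396975824 0.13159611646227978 0.4706565155332849 1.3276192952543584 2.844287810370661 0.003511176396271235
0.549421455503216 0.08568789105898574 2.155446636664295 1.5010164375872816e-05 0.8950388295511149 -0.14807177018740642 0.4100370133437381 0.2783915256493548 0.38130325691794303 1.3273523202581219 2.84411065247328 0.007101795883171912
```

```bash
python3 - <<'E'
import numpy as np
L=np.loadtxt("log.txt"); q=L[:,:6]; p=L[:,6:9]
b=.7*np.sin(.0333); r=np.sqrt(p[:,0]**2+p[:,1]**2-b*b)
A=[];y=[]
for i in range(len(L)):
    s2,c2=np.sin(q[i,1]),np.cos(q[i,1]); t=q[i,1]+q[i,2]; s3,c3=np.sin(t),np.cos(t)
    A+=[[1,0,s2,s3,c3],[0,1,c2,c3,-s3]]; y+=[r[i],p[i,2]]
A=np.array(A);y=np.array(y)
for cols in([0,1,2,3,4],[0,1,2,3],[1,2,3]):
    x,res,*_=np.linalg.lstsq(A[:,cols],y,rcond=None); print(cols,x.round(4),np.abs(A[:,cols]@x-y).max())
E
```

```text
[0, 1, 2, 3, 4] [2.000e-04 2.399e-01 5.506e-01 6.036e-01 4.100e-02] 0.00024383961679974586
[0, 1, 2, 3] [-0.0206  0.2089  0.5464  0.6023] 0.004249329292015713
[1, 2, 3] [0.1979 0.5443 0.578 ] 0.006060035712623424
```

View pics/scene2.png

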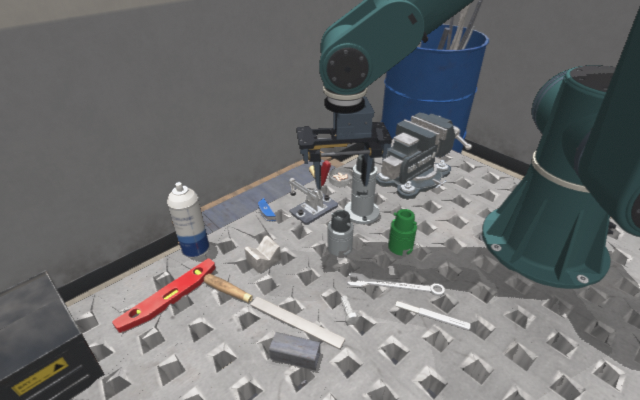

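The view shows the top section standing free at (340,232), with the middle section still on the foot at (362,185). I'll grip it aslant from the far side, then roll it and carry it to the block.

```bash
cat >> h.py <<'E'
def pose(az,tilt,g,back,flip=False):
    a=np.radians(az);k=np.radians(tilt)
    z=np.array([np.cos(a)*np.sin(k),np.sin(a)*np.sin(k),-np.cos(k)]); y=np.array([np.sin(a),-np.cos(a),0])*(-1 if flip else 1)
    M=np.c_[np.cross(y,z),y,z]; return np.array(g)-back*z, R.from_matrix(M)
def cmd(p,M,s=None):
    s=s or arm.observe(); C=R.from_rotvec(s["ee_rot"])
    return "t",(C.inv().apply(p-s["position"])/.15).round(4).tolist(),"r",((C.inv()*M).as_rotvec()/(2*np.pi)).round(4).tolist(),"deg",round(np.degrees((C.inv()*M).magnitude()),1)
E
python3 - <<'E'
from h import *
s=arm.observe(); print("pre",*cmd(*pose(230,45,[.4095,.2777,.19],.182),s))
z=np.load("/tmp/scene.npz"); P,_=cloud("scene",z["d"]); z=np.load("/tmp/side.npz"); P2,_=cloud("side",z["d"])
for Q in(P,P2):
    q=Q[(np.hypot(Q[:,0]-.7,Q[:,1]-.46)<.08)&(Q[:,2]>.03)]; print(len(q),np.percentile(q,[1,50,99],axis=0).round(3).tolist())
    q=Q[(Q[:,0]>.46)&(Q[:,0]<.66)&(Q[:,1]>.1)&(Q[:,1]<.26)&(Q[:,2]>.03)]; print("clamp",len(q),np.percentile(q,[1,50,99],axis=0).round(3).tolist())
E
```

```text
pre t [0.1475, 0.8444, 0.3925] r [0.1085, 0.091, -0.2619] deg 107.2
1814 [[0.666, 0.447, 0.031], [0.678, 0.486, 0.121], [0.713, 0.504, 0.192]]
clamp 565 [[0.487, 0.165, 0.031], [0.523, 0.201, 0.062], [0.633, 0.211, 0.176]]
1106 [[0.668, 0.433, 0.032], [0.693, 0.444, 0.117], [0.729, 0.479, 0.193]]
clamp 762 [[0.49, 0.159, 0.031], [0.532, 0.186, 0.058], [0.634, 0.203, 0.176]]
```

Request:
step_arm(rows=[{"tx": 0.0148, "ty": 0.0844, "tz": 0, "rx": 0.0108, "ry": 0.0091, "rz": -0.0262}, {"tx": 0.0295, "ty": 0.169, "tz": 0, "rx": 0.0217, "ry": 0.0182, "rz": -0.0524}, {"tx": 0.0442, "ty": 0.253, "tz": 0, "rx": 0.0326, "ry": 0.0273, "rz": -0.0786}, {"tx": 0.059, "ty": 0.338, "tz": 0.05, "rx": 0.0434, "ry": 0.0364, "rz": -0.1048}, {"tx": 0.074, "ty": 0.422, "tz": 0.1, "rx": 0.0543, "ry": 0.0455, "rz": -0.131}, {"tx": 0.0885, "ty": 0.507, "tz": 0.15, "rx": 0.0651, "ry": 0.0546, "rz": -0.157}, {"tx": 0.103, "ty": 0.591, "tz": 0.2, "rx": 0.076, "ry": 0.0637, "rz": -0.183}, {"tx": 0.118, "ty": 0.676, "tz": 0.26, "rx": 0.0868, "ry": 0.0728, "rz": -0.2095}, {"tx": 0.133, "ty": 0.76, "tz": 0.33, "rx": 0.0977, "ry": 0.0819, "rz": -0.236}, {"tx": 0.1475, "ty": 0.844, "tz": 0.3925, "rx": 0.1085, "ry": 0.091, "rz": -0.2619}, {"tx": 0.1475, "ty": 0.844, "tz": 0.3925, "rx": 0.1085, "ry": 0.091, "rz": -0.2619}, {"tx": 0.1475, "ty": 0.844, "tz": 0.3925, "rx": 0.1085, "ry": 0.091, "rz": -0.2619}, {"tx": 0.1475, "ty": 0.844, "tz": 0.3925, "rx": 0.1085, "ry": 0.091, "rz": -0.2619}])

```text
t: 12.08
position: [0.4921, 0.3759, 0.3189]
ee_rot: [1.01, -2.174, 0.419]
contact_force: [-0.5, 0.5, -0.4]
finger_gap: 1.002
grasp_force: 0.0
```

```bash
python3 - <<'E'
from h import *
s=log(); print(s["t"],s["joints"].round(3),s["position"].round(4),s["contact_force"].round(1)); print("pre err",*cmd(*pose(230,45,[.4095,.2777,.19],.182),s))
print("down",*cmd(*pose(230,45,[.4095,.2777,.054],.182),s))
E
```

```text
12.075 [ 0.636  0.473  1.829 -0.166  1.609 -1.745] [0.4921 0.3759 0.3189] [-0.5  0.5 -0.4]
pre err t [-0.0026, 0.0009, -0.0009] r [0.0002, 0.0001, -0.0003] deg 0.1
down t [-0.6435, 0.0015, 0.6404] r [0.0002, 0.0001, -0.0003] deg 0.1
```

Request:
step_arm(rows=[{"tx": -0.2, "ty": 0.001, "tz": 0.2, "rx": 0, "ry": 0, "rz": 0}, {"tx": -0.4, "ty": 0.001, "tz": 0.4, "rx": 0, "ry": 0, "rz": 0}, {"tx": -0.55, "ty": 0.001, "tz": 0.55, "rx": 0, "ry": 0, "rz": 0}, {"tx": -0.641, "ty": 0.001, "tz": 0.64, "rx": 0, "ry": 0, "rz": 0}, {"tx": -0.641, "ty": 0.001, "tz": 0.64, "rx": 0, "ry": 0, "rz": 0}, {"tx": -0.641, "ty": 0.001, "tz": 0.64, "rx": 0, "ry": 0, "rz": 0}])

```text
t: 12.82
position: [0.4926, 0.3767, 0.1842]
ee_rot: [1.013, -2.173, 0.419]
contact_force: [0.5, -0.5, 0.6]
finger_gap: 0.998
grasp_force: 0.0
```

```bash
python3 - <<'E'
from h import *
s=log(); print(s["t"],s["joints"].round(3),s["position"].round(4),s["contact_force"].round(1)); print("err",*cmd(*pose(230,45,[.4095,.2777,.054],.182),s))
im,d=arm.camera("side"); cv2.imwrite("pics/c3.png",cv2.resize(im[130:330,180:430,::-1],None,fx=3,fy=3))
E
```

```text
12.825 [ 0.636  0.676  1.823 -0.168  1.415 -1.713] [0.4926 0.3767 0.1842] [ 0.5 -0.5  0.6]
err t [-0.0043, 0.0002, 0.0099] r [-0.0, 0.0002, -0.0001] deg 0.1
```

View pics/c3.png

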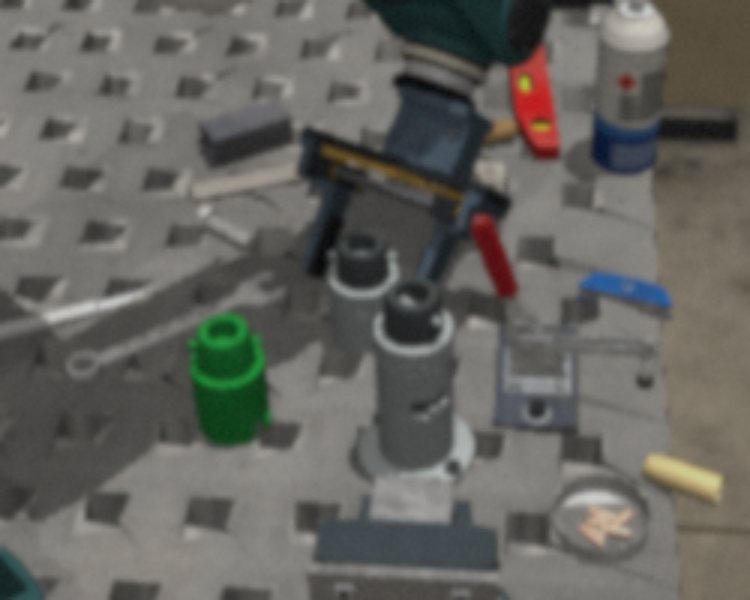

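The crop shows the open fingers, aslant, straddling the standing section at (360,290), with everything else clear. Closing and lifting.

Request:
step_arm(rows=[{"tx": 0, "ty": 0, "tz": 0, "rx": 0, "ry": 0, "rz": 0}, {"tx": 0, "ty": 0, "tz": 0, "rx": 0, "ry": 0, "rz": 0}, {"tx": 0, "ty": 0, "tz": 0, "rx": 0, "ry": 0, "rz": 0}, {"tx": 0, "ty": 0, "tz": 0, "rx": 0, "ry": 0, "rz": 0}, {"tx": 0, "ty": 0, "tz": 0, "rx": 0, "ry": 0, "rz": 0}, {"tx": 0, "ty": 0, "tz": 0, "rx": 0, "ry": 0, "rz": 0}], gripper=0.5)

```text
t: 13.62
position: [0.4922, 0.3765, 0.1831]
ee_rot: [1.013, -2.172, 0.42]
contact_force: [-0.7, 0.4, 3.9]
finger_gap: 0.652
grasp_force: 30.0
```

Request:
step_arm(rows=[{"tx": 0.1, "ty": 0, "tz": -0.1, "rx": 0, "ry": 0, "rz": 0}, {"tx": 0.3, "ty": 0, "tz": -0.3, "rx": 0, "ry": 0, "rz": 0}, {"tx": 0.55, "ty": 0, "tz": -0.55, "rx": 0, "ry": 0, "rz": 0}, {"tx": 0.8, "ty": 0, "tz": -0.8, "rx": 0, "ry": 0, "rz": 0}, {"tx": 0.9, "ty": 0, "tz": -0.9, "rx": 0, "ry": 0, "rz": 0}, {"tx": 0.9, "ty": 0, "tz": -0.9, "rx": 0, "ry": 0, "rz": 0}, {"tx": 0.9, "ty": 0, "tz": -0.9, "rx": 0, "ry": 0, "rz": 0}])

```text
t: 14.5
position: [0.4919, 0.3761, 0.3719]
ee_rot: [1.012, -2.17, 0.42]
contact_force: [0.2, 0.6, -6.0]
finger_gap: 0.655
grasp_force: 30.0
```

```bash
python3 - <<'E'
from h import *
s=log(); print(s["t"],s["joints"].round(3),s["position"].round(4),s["contact_force"].round(1))
C=R.from_rotvec(s["ee_rot"]); g=C.apply([0,0,.182])+s["position"]; print("grip pt",g)
# section axis check from clouds
for cam in("scene","side"):
    im,d=arm.camera(cam); P,_=cloud(cam,d); Q=P[(np.hypot(P[:,0]-g[0],P[:,1]-g[1])<.037)&(abs(P[:,2]-g[2])<.055)]; T=C.inv().apply(Q-s["position"])
    print(cam,len(Q),np.percentile(Q,[1,50,99],axis=0).round(3).tolist())
print("yaw to 165 flip false",*cmd(*pose(197,45,g,.182),s), *cmd(*pose(164.5,45,[.5367,.4105,.2],.182),s))
E
```

```text
14.5 [ 0.636  0.404  1.815 -0.168  1.694 -1.761] [0.4919 0.3761 0.3719] [ 0.2  0.6 -6. ]
grip pt [0.40887757 0.27737728 0.24351738]
scene 692 [[0.378, 0.26, 0.19], [0.393, 0.29, 0.228], [0.427, 0.308, 0.293]]
side 1131 [[0.378, 0.244, 0.19], [0.404, 0.257, 0.256], [0.439, 0.308, 0.293]]
yaw to 165 flip false t [0.1008, -0.4666, 0.0979] r [-0.0648, -0.0004, 0.0648] deg 33.0 t [-0.7139, -0.8627, -0.31] r [-0.1287, -0.0004, 0.1286] deg 65.5
```

Request:
step_arm(rows=[{"tx": 0, "ty": 0, "tz": 0, "rx": 0, "ry": 0, "rz": 0.015}, {"tx": 0, "ty": 0, "tz": 0, "rx": 0, "ry": 0, "rz": 0.04}, {"tx": 0, "ty": 0, "tz": 0, "rx": 0, "ry": 0, "rz": 0.066}, {"tx": 0, "ty": 0, "tz": 0, "rx": 0, "ry": 0, "rz": 0.092}, {"tx": 0, "ty": 0, "tz": 0, "rx": 0, "ry": 0, "rz": 0.118}, {"tx": 0, "ty": 0, "tz": 0, "rx": 0, "ry": 0, "rz": 0.144}, {"tx": 0, "ty": 0, "tz": 0, "rx": 0, "ry": 0, "rz": 0.17}, {"tx": 0, "ty": 0, "tz": 0, "rx": 0, "ry": 0, "rz": 0.196}, {"tx": 0, "ty": 0, "tz": 0, "rx": 0, "ry": 0, "rz": 0.222}, {"tx": 0, "ty": 0, "tz": 0, "rx": 0, "ry": 0, "rz": 0.248}, {"tx": 0, "ty": 0, "tz": 0, "rx": 0, "ry": 0, "rz": 0.274}, {"tx": 0, "ty": 0, "tz": 0, "rx": 0, "ry": 0, "rz": 0.3}, {"tx": 0, "ty": 0, "tz": 0, "rx": 0, "ry": 0, "rz": 0.326}, {"tx": 0, "ty": 0, "tz": 0, "rx": 0, "ry": 0, "rz": 0.352}, {"tx": 0, "ty": 0, "tz": 0, "rx": 0, "ry": 0, "rz": 0.378}, {"tx": 0, "ty": 0, "tz": 0, "rx": 0, "ry": 0, "rz": 0.404}, {"tx": 0, "ty": 0, "tz": 0, "rx": 0, "ry": 0, "rz": 0.43}, {"tx": 0, "ty": 0, "tz": 0, "rx": 0, "ry": 0, "rz": 0.45}, {"tx": 0, "ty": 0, "tz": 0, "rx": 0, "ry": 0, "rz": 0.46}, {"tx": 0, "ty": 0, "tz": 0, "rx": 0, "ry": 0, "rz": 0.46}])

```text
t: 17.1
position: [0.4922, 0.3764, 0.3726]
ee_rot: [2.287, 1.441, -1.07]
contact_force: [1.0, 0.7, -5.3]
finger_gap: 0.656
grasp_force: 30.0
```

```bash
python3 - <<'E'
from h import *
s=log(); print(s["t"],s["joints"].round(3),s["position"].round(4),s["contact_force"].round(1))
for az in(230,197,164.5): print(az,*cmd(*pose(az,45,[.5367,.4105,.18],.182,True),s))
E
```

```text
17.1 [ 0.636  0.404  1.814 -0.168  1.695  1.129] [0.4922 0.3764 0.3726] [ 1.   0.7 -5.3]
230 t [1.1077, 0.3693, -0.566] r [-0.0001, 0.0003, 0.0402] deg 14.5
197 t [0.8965, 0.7975, -0.4681] r [0.065, 0.0086, 0.1043] deg 44.4
164.5 t [0.5697, 1.037, -0.2105] r [0.1302, 0.0168, 0.1664] deg 76.3
```

Request:
step_arm(rows=[{"tx": 0.05, "ty": 0.09, "tz": -0.02, "rx": 0.0118, "ry": 0.0015, "rz": 0.015}, {"tx": 0.114, "ty": 0.2, "tz": -0.042, "rx": 0.026, "ry": 0.0034, "rz": 0.0333}, {"tx": 0.171, "ty": 0.3, "tz": -0.063, "rx": 0.039, "ry": 0.005, "rz": 0.05}, {"tx": 0.228, "ty": 0.4, "tz": -0.084, "rx": 0.052, "ry": 0.0067, "rz": 0.0666}, {"tx": 0.285, "ty": 0.5, "tz": -0.105, "rx": 0.065, "ry": 0.0084, "rz": 0.083}, {"tx": 0.342, "ty": 0.6, "tz": -0.126, "rx": 0.078, "ry": 0.01, "rz": 0.0998}, {"tx": 0.4, "ty": 0.7, "tz": -0.147, "rx": 0.091, "ry": 0.0118, "rz": 0.1165}, {"tx": 0.456, "ty": 0.8, "tz": -0.168, "rx": 0.104, "ry": 0.0134, "rz": 0.133}, {"tx": 0.513, "ty": 0.9, "tz": -0.189, "rx": 0.117, "ry": 0.015, "rz": 0.15}, {"tx": 0.5697, "ty": 1, "tz": -0.2105, "rx": 0.1302, "ry": 0.0168, "rz": 0.1664}, {"tx": 0.5697, "ty": 1, "tz": -0.2105, "rx": 0.1302, "ry": 0.0168, "rz": 0.1664}, {"tx": 0.5697, "ty": 1, "tz": -0.2105, "rx": 0.1302, "ry": 0.0168, "rz": 0.1664}, {"tx": 0.5697, "ty": 1, "tz": -0.2105, "rx": 0.1302, "ry": 0.0168, "rz": 0.1664}])

```text
t: 18.73
position: [0.6558, 0.3791, 0.3112]
ee_rot: [-2.786, 0.376, 1.152]
contact_force: [-0.3, 0.4, -5.3]
finger_gap: 0.652
grasp_force: 30.0
```

```bash
cat > v.py <<'E'
from h import *
from scipy.optimize import least_squares
s=log(); print(s["t"],s["joints"].round(3),s["position"].round(4),s["contact_force"].round(1),s["wrist_torque"].round(2))
C=R.from_rotvec(s["ee_rot"]); g=C.apply([0,0,.182])+s["position"]; print("grip",g.round(4))
a=C.apply([np.sqrt(.5),0,-np.sqrt(.5)]); print("nominal axis±",a.round(3), C.apply([np.sqrt(.5),0,np.sqrt(.5)]).round(3))
for cam in("scene","side"):
    im,d=arm.camera(cam); P,_=cloud(cam,d); cv2.imwrite(f"pics/{cam}{s['t']:.1f}.png",im[...,::-1])
    V=P[(abs(P[:,0]-.537)<.05)&(abs(P[:,1]-.411)<.05)]
    T=V[(V[:,2]>.041)&(V[:,2]<.05)]
    if len(T)>20:print(cam,"vee",len(T),cv2.minAreaRect((T[:,:2]*1000).astype(np.float32)))
    for r in arm.masks_of("top_section",cam)[:3]:
        Q,_=cloud(cam,d,r["region"]); Q=Q[np.linalg.norm(Q-g,axis=1)<.075]
        if len(Q)<100: continue
        # cylinder fit, sleeve points r=.03
        def f(p):
            u=np.array([np.cos(p[0])*np.cos(p[1]),np.sin(p[0])*np.cos(p[1]),np.sin(p[1])]); w=Q-g; w=w-np.outer(w@u,u); 
            e1=np.array([-np.sin(p[0]),np.cos(p[0]),0]);e2=np.cross(u,e1)
            return np.hypot(w@e1-p[2],w@e2-p[3])-.03
        b=least_squares(f,[np.radians(-15.5),0,0,0],loss="soft_l1",f_scale=.001); print(cam,len(Q),"az,el deg",np.degrees(b.x[:2]).round(1),"off mm",(b.x[2:]*1e3).round(1),np.median(abs(b.fun)).round(4))
        u=np.array([np.cos(b.x[0]),np.sin(b.x[0]),0]); print("   along",np.percentile((Q-g)@u,[0,1,99,100]).round(4))
print("err",*cmd(*pose(164.5,45,[.5367,.4105,.18],.182,True),s))
E
python3 v.py
```

```text
18.725 [0.446 0.651 1.551 0.482 1.583 2.127] [0.6558 0.3791 0.3112] [-0.3  0.4 -5.3] [-0.24 -0.97 -0.03]
grip [0.5319 0.4133 0.1824]
nominal axis± [ 0.964 -0.266  0.001] [ 0.001  0.001 -1.   ]
scene vee 174 ((536.761962890625, 412.14910888671875), (65.54878997802734, 52.4737548828125), 74.84754180908203)
scene 1199 az,el deg [-14.6  -5.4] off mm [ 0.8 -2.8] 0.0022
   along [-0.0563 -0.0554  0.0424  0.0489]
side vee 90 ((537.7181396484375, 409.649658203125), (69.39554595947266, 47.62852478027344), 73.76913452148438)
side 506 az,el deg [-11.3   1. ] off mm [ 2.2 -0.6] 0.0018
   along [-0.0538 -0.0533  0.0463  0.0491]
err t [0.038, 0.0102, -0.0142] r [0.0001, -0.0002, 0.0003] deg 0.1
```

```bash
python3 - <<'E'
from h import *
from scipy.optimize import least_squares
for cam in("scene","side"):
    z=np.load(f"/tmp/{cam}.npz"); P,_=cloud(cam,z["d"]); Q=P[(abs(P[:,0]-.537)<.05)&(abs(P[:,1]-.4105)<.05)&(P[:,2]>.015)&(P[:,2]<.055)]
    def loc(p): 
        w=Q[:,:2]-p[:2]; c,s=np.cos(p[2]),np.sin(p[2]); return w[:,0]*c+w[:,1]*s, -w[:,0]*s+w[:,1]*c
    def f(p):
        x,y=loc(p); zz=Q[:,2]-p[3]
        top=np.where(abs(y)<23.5e-3,(zz-.0225-abs(y))*.707,zz-.045) 
        # also side faces
        d=np.stack([abs(top)+np.maximum(abs(x)-.025,0)+np.maximum(abs(y)-.032,0),abs(abs(x)-.025)+np.maximum(zz-.045,0),abs(abs(y)-.032)+np.maximum(zz-.045,0)])
        return d.min(0)
    best=None
    for dy in(-.004,0,.004):
        for yw in(-18,-13):
            b=least_squares(f,[.5368,.4105+dy,np.radians(yw),0],loss="soft_l1",f_scale=.001,x_scale=[.001,.001,.02,.001],diff_step=1e-4)
            if best is None or b.cost<best.cost: best=b
    b=best;print(cam,len(Q),b.x[:2].round(4),np.degrees(b.x[2]).round(1),(b.x[3]*1e3).round(1),np.median(b.fun).round(5),b.cost)
E
```

```text
scene 675 [0.5367 0.4113] -15.5 -1.7 0.00072 0.0002757710662928792
side 365 [0.5381 0.4107] -14.1 -1.7 0.00143 0.00044792126675918554
```

```bash
python3 - <<'E'
import cv2,numpy as np,glob
a=cv2.imread(sorted(glob.glob("pics/scene18*"))[0])[170:300,200:350]; b=cv2.imread(sorted(glob.glob("pics/side18*"))[0])[120:250,260:410]
cv2.imwrite("pics/c4.png",cv2.resize(np.hstack([a,b]),(780,338),interpolation=cv2.INTER_CUBIC))
E
```

```text
(no output)
```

View pics/c4.png

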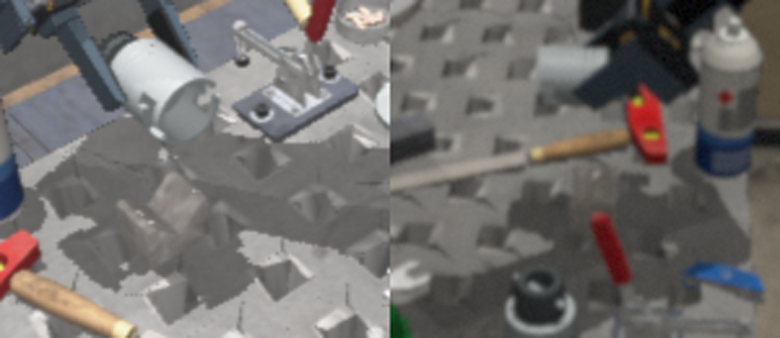

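The two crops show the section level in the fingers above the block, nose toward the gripper. The block is at about (165,215) in the left crop, its groove parallel to the section.

```bash
python3 - <<'E'
from h import *
print(*cmd(*pose(164.8,45,[.537,.411,.1],.182,True)))
print(*cmd(*pose(164.8,45,[.537,.411,.067],.182,True)))
E
```

```text
t [0.4153, 0.0028, 0.365] r [-0.0007, -0.0002, -0.0004] deg 0.3
t [0.5707, 0.0031, 0.5208] r [-0.0007, -0.0002, -0.0004] deg 0.3
```

Request:
step_arm(rows=[{"tx": 0.1, "ty": 0.003, "tz": 0.06, "rx": 0, "ry": 0, "rz": 0}, {"tx": 0.22, "ty": 0.003, "tz": 0.18, "rx": 0, "ry": 0, "rz": 0}, {"tx": 0.34, "ty": 0.003, "tz": 0.3, "rx": -0.0007, "ry": 0, "rz": -0.0004}, {"tx": 0.4153, "ty": 0.003, "tz": 0.365, "rx": -0.0007, "ry": -0.0002, "rz": -0.0004}, {"tx": 0.4153, "ty": 0.003, "tz": 0.365, "rx": -0.0007, "ry": -0.0002, "rz": -0.0004}, {"tx": 0.4153, "ty": 0.003, "tz": 0.365, "rx": -0.0007, "ry": -0.0002, "rz": -0.0004}, {"tx": 0.4153, "ty": 0.003, "tz": 0.365, "rx": -0.0007, "ry": -0.0002, "rz": -0.0004}])

```text
t: 19.8
position: [0.6617, 0.3773, 0.2296]
ee_rot: [-2.788, 0.372, 1.153]
contact_force: [-0.1, 0.3, -5.4]
finger_gap: 0.654
grasp_force: 30.0
```

```bash
sed -i 's/^print("err".*/for z in(.1,.069,.065): print(z,*cmd(*pose(164.8,45,[.537,.411,z],.182,True),s))/' v.py; python3 v.py
```

```text
19.8 [0.441 0.758 1.542 0.478 1.499 2.077] [0.6617 0.3773 0.2296] [-0.1  0.3 -5.4] [-0.24 -0.91 -0.04]
grip [0.5377 0.4111 0.1008]
nominal axis± [ 0.965 -0.263  0.001] [ 0.001  0.    -1.   ]
scene vee 82 ((543.9932250976562, 437.7438049316406), (11.666424751281738, 50.77204895019531), 74.98466491699219)
scene 1033 az,el deg [-14.9  -5.9] off mm [ 0.4 -3.1] 0.0021
   along [-0.0562 -0.0554  0.0428  0.0465]
side vee 64 ((537.3370361328125, 408.1963806152344), (70.26683807373047, 47.45009231567383), 73.8966064453125)
side 429 az,el deg [-10.7  -0.5] off mm [ 2.7 -1.8] 0.0019
   along [-0.0532 -0.0529  0.0447  0.0475]
0.1 t [0.0022, 0.0009, 0.0066] r [-0.0001, -0.0002, 0.0] deg 0.1
0.069 t [0.1481, 0.0011, 0.153] r [-0.0001, -0.0002, 0.0] deg 0.1
0.065 t [0.1669, 0.0011, 0.1718] r [-0.0001, -0.0002, 0.0] deg 0.1
```

Request:
step_arm(rows=[{"tx": 0.06, "ty": 0.001, "tz": 0.06, "rx": 0, "ry": 0, "rz": 0}, {"tx": 0.12, "ty": 0.001, "tz": 0.122, "rx": 0, "ry": 0, "rz": 0}, {"tx": 0.145, "ty": 0.001, "tz": 0.148, "rx": 0, "ry": 0, "rz": 0}, {"tx": 0.145, "ty": 0.001, "tz": 0.148, "rx": 0, "ry": 0, "rz": 0}, {"tx": 0.145, "ty": 0.001, "tz": 0.148, "rx": 0, "ry": 0, "rz": 0}])

```text
t: 20.62
position: [0.6611, 0.3771, 0.1976]
ee_rot: [-2.788, 0.373, 1.154]
contact_force: [0.2, 0.6, -5.3]
finger_gap: 0.648
grasp_force: 30.0
```

```bash
sed -i 's/Q=Q\[np.linalg.norm(Q-g,axis=1)<.075\]/Q=Q[(np.linalg.norm(Q-g,axis=1)<.075)\&(abs((Q-g)@a+.018)<.032)]/' v.py; python3 v.py
```

```text
20.625 [0.441 0.8   1.539 0.479 1.466 2.06 ] [0.6611 0.3771 0.1976] [ 0.2  0.6 -5.3] [-0.21 -0.91  0.01]
grip [0.537  0.4109 0.0689]
nominal axis± [ 0.965 -0.263  0.   ] [ 0. -0. -1.]
scene vee 237 ((516.9942626953125, 432.8104248046875), (83.47584533691406, 55.765586853027344), 38.9746208190918)
scene 733 az,el deg [-15.4  -2.6] off mm [ 0.1 -1.3] 0.0016
   along [-0.05   -0.0498  0.0126  0.0139]
side vee 78 ((513.2237548828125, 398.04742431640625), (33.62504959106445, 88.14945983886719), 39.69887924194336)
side 378 az,el deg [-18.3  -3.1] off mm [-1.2 -2.2] 0.0016
   along [-0.05   -0.0489  0.0129  0.0143]
0.1 t [-0.1463, -0.001, -0.1465] r [-0.0, -0.0001, -0.0001] deg 0.0
0.069 t [-0.0003, -0.0011, -0.0003] r [-0.0, -0.0001, -0.0001] deg 0.0
0.065 t [0.0186, -0.0011, 0.0186] r [-0.0, -0.0001, -0.0001] deg 0.0
```

Request:
step_arm(rows=[{"tx": 0.0047, "ty": 0, "tz": 0.0047, "rx": 0, "ry": 0, "rz": 0}, {"tx": 0.0094, "ty": 0, "tz": 0.0094, "rx": 0, "ry": 0, "rz": 0}, {"tx": 0.0094, "ty": 0, "tz": 0.0094, "rx": 0, "ry": 0, "rz": 0}])

```text
t: 21.2
position: [0.661, 0.377, 0.1953]
ee_rot: [-2.788, 0.373, 1.155]
contact_force: [-0.1, -0.3, -4.9]
finger_gap: 0.656
grasp_force: 30.0
```

Request:
step_arm(rows=[{"tx": 0.0047, "ty": 0, "tz": 0.0047, "rx": 0, "ry": 0, "rz": 0}, {"tx": 0.0047, "ty": 0, "tz": 0.0047, "rx": 0, "ry": 0, "rz": 0}])

```text
t: 21.45
position: [0.661, 0.377, 0.1943]
ee_rot: [-2.788, 0.373, 1.155]
contact_force: [0.4, 0.5, -5.6]
finger_gap: 0.649
grasp_force: 30.0
```

Request:
step_arm(rows=[{"tx": 0.0047, "ty": 0, "tz": 0.0047, "rx": 0, "ry": 0, "rz": 0}, {"tx": 0.0047, "ty": 0, "tz": 0.0047, "rx": 0, "ry": 0, "rz": 0}])

```text
t: 21.7
position: [0.661, 0.377, 0.1934]
ee_rot: [-2.788, 0.373, 1.155]
contact_force: [-0.3, -0.1, -5.1]
finger_gap: 0.646
grasp_force: 30.0
```

Request:
step_arm(rows=[{"tx": 0.0035, "ty": 0, "tz": 0.0035, "rx": 0, "ry": 0, "rz": 0}, {"tx": 0.0035, "ty": 0, "tz": 0.0035, "rx": 0, "ry": 0, "rz": 0}])

```text
t: 21.95
position: [0.6611, 0.3771, 0.1928]
ee_rot: [-2.788, 0.373, 1.154]
contact_force: [0.2, 1.7, -4.3]
finger_gap: 0.653
grasp_force: 30.0
```

Request:
step_arm(rows=[{"tx": 0.0035, "ty": 0, "tz": 0.0035, "rx": 0, "ry": 0, "rz": 0}, {"tx": 0.0035, "ty": 0, "tz": 0.0035, "rx": 0, "ry": 0, "rz": 0}])

```text
t: 22.2
position: [0.6612, 0.3771, 0.1925]
ee_rot: [-2.787, 0.372, 1.155]
contact_force: [-0.9, -0.8, 4.0]
finger_gap: 0.655
grasp_force: 30.0
```

Request:
step_arm(rows=[{"tx": 0, "ty": 0, "tz": 0, "rx": 0, "ry": 0, "rz": 0}, {"tx": 0, "ty": 0, "tz": 0, "rx": 0, "ry": 0, "rz": 0}, {"tx": 0, "ty": 0, "tz": 0, "rx": 0, "ry": 0, "rz": 0}, {"tx": 0, "ty": 0, "tz": 0, "rx": 0, "ry": 0, "rz": 0}, {"tx": 0, "ty": 0, "tz": 0, "rx": 0, "ry": 0, "rz": 0}], gripper=0.95)

```text
t: 22.82
position: [0.661, 0.377, 0.192]
ee_rot: [-2.788, 0.373, 1.154]
contact_force: [0.3, 0.8, 0.6]
finger_gap: 0.948
grasp_force: 0.0
```

Request:
step_arm(rows=[{"tx": -0.05, "ty": 0, "tz": -0.05, "rx": 0, "ry": 0, "rz": 0}, {"tx": -0.2, "ty": 0, "tz": -0.2, "rx": 0, "ry": 0, "rz": 0}, {"tx": -0.4, "ty": 0, "tz": -0.4, "rx": 0, "ry": 0, "rz": 0}, {"tx": -0.65, "ty": 0, "tz": -0.65, "rx": 0, "ry": 0, "rz": 0}, {"tx": -0.8, "ty": 0, "tz": -0.8, "rx": 0, "ry": 0, "rz": 0}, {"tx": -0.8, "ty": 0, "tz": -0.8, "rx": 0, "ry": 0, "rz": 0}, {"tx": -0.8, "ty": 0, "tz": -0.8, "rx": 0, "ry": 0, "rz": 0}])

```text
t: 23.7
position: [0.6607, 0.377, 0.3613]
ee_rot: [-2.788, 0.373, 1.155]
contact_force: [-0.2, -0.3, -0.7]
finger_gap: 0.951
grasp_force: 0.0
```

```bash
python3 - <<'E'
from h import *
from scipy.optimize import least_squares
s=log(); print(s["t"],s["position"].round(4),s["contact_force"].round(1))
g=np.array([.537,.411,.065]); a=np.array([.965,-.263,0]); ims=[]
for cam in("scene","side"):
    im,d=arm.camera(cam); P,_=cloud(cam,d); ims.append(im)
    Q=P[(np.linalg.norm(P-g,axis=1)<.08)&(P[:,2]>.052)]; al=(Q-g)@a; print(cam,"along",np.percentile(al,[.5,99.5]).round(4))
    Q=Q[abs(al+.018)<.03]
    def f(p):
        u=np.array([np.cos(p[0])*np.cos(p[1]),np.sin(p[0])*np.cos(p[1]),np.sin(p[1])]); w=Q-g; e1=np.array([-np.sin(p[0]),np.cos(p[0]),0]);e2=np.cross(u,e1)
        return np.hypot(w@e1-p[2],w@e2-p[3])-.03
    b=least_squares(f,[np.radians(-15.4),0,0,0],loss="soft_l1",f_scale=.001); print(len(Q),np.degrees(b.x[:2]).round(1),(b.x[2:]*1e3).round(1),np.median(abs(b.fun)))
cv2.imwrite("pics/c5.png",cv2.resize(np.hstack([ims[0][130:300,200:400],ims[1][150:320,240:440]])[...,::-1],(800,340),interpolation=cv2.INTER_CUBIC))
E
```

```text
23.7 [0.6607 0.377  0.3613] [-0.2 -0.3 -0.7]
scene along [-0.0582  0.0449]
587 [-13.8   2.6] [-0.4 -2.8] 0.0006303997939418257
side along [-0.0545  0.048 ]
403 [-13.1   4. ] [-0.9 -3. ] 0.001498911184030071
```

View pics/c5.png

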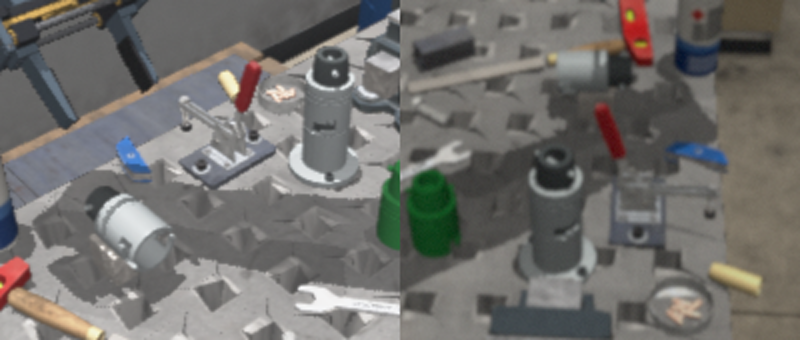

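```bash
python3 - <<'E'
from h import *
g=np.array([.537,.411,.065]); a=np.array([.965,-.263,0]); l=np.array([.263,.965,0])
s=arm.observe(); print(s["contact_force"].round(2))
for cam in("scene","side","wrist"):
    im,d=arm.camera(cam); P=cloud(cam,d)[0] if cam!="wrist" else wristcloud(s,im,d)[0]
    Q=P[(np.linalg.norm(P-g,axis=1)<.08)]; al=(Q-g)@a; la=(Q-g)@l
    print(cam,[(x,len(k),round(float(np.percentile(k,92)),4)) for x in(-.045,-.035,-.025,-.015,-.005,.005,.012) for k in[Q[(abs(al-x)<.005)&(abs(la)<.03),2]] if len(k)>8])
    m=(Q[:,2]>.07)&(abs(al+.018)<.03); print("  lateral by along",np.round(np.polyfit(al[m],la[m],1),4), "vee top z",[np.round(np.median(Q[(abs(al)<.02)&(abs(abs(la)-.029)<.0025)&(np.sign(la)==q)&(Q[:,2]>.035)&(Q[:,2]<.052),2]),4) for q in(-1,1)])
M=cloud("scene",arm.camera("scene")[1])[0]; M=M[np.hypot(M[:,0]-.428,M[:,1]-.1315)<.035]; print("prop top",np.percentile(M[:,2],99.5))
E
```

```text
[ 0.69 -0.45 -0.76]
scene [(-0.045, 179, 0.0896), (-0.035, 255, 0.09), (-0.025, 257, 0.0898), (-0.015, 128, 0.0915), (-0.005, 99, 0.0916), (0.005, 114, 0.0931), (0.012, 54, 0.0923)]
  lateral by along [0.0975 0.0088] vee top z [np.float64(nan), np.float64(0.0445)]
side [(-0.045, 91, 0.0889), (-0.035, 99, 0.0897), (-0.025, 86, 0.0907), (-0.015, 76, 0.0917), (-0.005, 76, 0.0909), (0.005, 72, 0.0916), (0.012, 67, 0.0922)]
  lateral by along [-0.0168 -0.0149] vee top z [np.float64(0.0439), np.float64(nan)]
wrist [(-0.045, 361, 0.0895), (-0.035, 397, 0.09), (-0.025, 443, 0.0905), (-0.015, 490, 0.0908), (-0.005, 568, 0.0911), (0.005, 521, 0.092), (0.012, 1214, 0.0914)]
  lateral by along [ 0.0488 -0.0013] vee top z [np.float64(0.0431), np.float64(0.0432)]
prop top 0.17636288368839748
  return _methods._mean(a, axis=axis, dtype=dtype,
  ret = ret.dtype.type(ret / rcount)
```

```bash
python3 -c "
from bench import arm; print(arm.job_done())"
```

```text
the job is handed in; nothing more can be done
None
```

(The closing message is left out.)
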